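# Swing a drone arm home in its jig

## Task

Put the loose drone motor arm into the jig: lay it flat on the plate with its eye down over the pivot pin and its motor end well out on the open side of the plate, away from the stop, and let go of it. Then take it again at the motor end and swing it about the pin until the bar has gone under the stop's lip and lies fully home against the stop, and leave it there. Do not disturb the parts box, screwdriver or spool.

Things in the scene. Friction and masses are not known exactly. Their poses are not given: they have to be found in the camera images.
- jig: Fixed aluminium jig plate 12 mm thick, spanning x -115..115, y -160..60 mm in its own frame. Origin on the bench under the plate, z up. Pivot pin at x -80, y 0. The arm's home line runs from the pin along +x (bar centred on y = 0); the open side is -y, so the arm swings in anticlockwise seen from above.
- jig_pin (a point): Foot of the steel pivot pin, on its axis at the plate's top (12 mm above the bench); axes as the jig. Pin 12 mm diameter, 21 mm tall, tapered over its last 4 mm.
- jig_stop (a point): Middle of the face (facing the jig's -y) of the dark steel stop block, 6 mm above the plate, 98 mm along the home line from the pin and 10 mm to its +y side; axes as the jig. The block is 26 mm wide along x, 32 mm deep, 26 mm high above the plate. Its lip, the top 8 mm, overhangs 14 mm beyond the face, with 18 mm of height under it.
- boom_balance (a point): Loose black drone motor arm, 194 mm long overall, 0.16 to 0.26 kg: flat bar 20 mm wide and 12 mm thick with an eye at one end and an upright motor at the other, lying flat. This point is its balance point, inside the bar, half-way up its thickness: 100 mm from the eye's centre, 60 mm from the motor's axis. x runs along the bar from eye to motor, z up.
- boom_eye (a point): Centre of the arm's eye, half-way up: ring 34 mm outside, 18 mm hole right through, 12 mm thick, upright hole axis. Axes as the arm.
- boom_motor (a point): Centre of the round motor on the arm's free end: 30 mm diameter, 28 mm tall, standing on the arm's round end (34 mm diameter, 12 mm thick); 26 mm above the arm's underside. Axes as the arm. A thin shaft stands 8 mm above the motor.
- parts_box: Bystander: grey divided parts box 110 x 180 x 32 mm; origin under its centre.
- screwdriver: Bystander: screwdriver 190 mm long lying on the bench; origin under its middle, x along it.
- spool: Bystander: solder spool 60 mm diameter, 34 mm tall; origin under its centre.
There are look-alikes about, which are no part of the job. Of the things that look like the part that bears boom_balance, the middle-sized one is meant.

How it is judged:
By the outcome, as a careful person would: the job done as asked, in the order asked, and still so for the second after the job is handed in, with the robot touching nothing.
It also fails if it takes over 53 s, if anything falls off the work surface, if the arm or the gripper's body presses on something with over 40 N, if the wrist force passes 120 N, or if a joint passes its speed limit or range.

## Robot

A 7-joint arm with a two-finger parallel gripper is mounted at the origin on the work surface. World frame = base frame: x ahead of the robot, y to its left, z up, the work surface at z = 0. Lengths are in m, angles in rad, forces in N, time in s.
With the tool pointing down it reaches from about 0.4 to 0.85 m from the base axis. Payload 10.4 kg.
Tool frame: the origin (TCP) lies at the very end of the fingers, on their centre line; the grasp point (between the pads) lies 19 mm behind it (r.pinch_z is the distance from the TCP to the grasp point, in m); z points along the fingers, y is the line along which they close (so a half turn about z gives the same grasp; the last joint's range is limited). The gripper opens to 87 mm and grips with 3 to 60 N. Pads are 19 mm wide; open, the fingers measure 117 mm over their backs; the gripper's body (75 mm by 190 mm) begins 51 mm behind the grasp point.
Start: joints at [-1.236, 0.332, -0.065, 1.46, 0.022, 1.35, -0.088], TCP at [0.219, 0.585, 0.223] pointing down, gripper open.
Joint ranges: [-2.6, 2.6], [-0.5, 2.12], [-1.47, 1.34], [0.16, 2.42], [-1.27, 4.41], [0.06, 2.06], [-2.6, 2.6]. Speed limits (rad/s): [2.22, 2.22, 2.79, 2.79, 3.14, 3.14, 3.14].

## Interface

Orientations are given as a unit quaternion [x, y, z, w].
In Python, from bench import sensors, vision, r gives the robot as it stands.
- The arm moves only by the shell command python3 -m crank 'ROWS' [OPENING] [FORCE]. ROWS is JSON, a list of rows, each a list of 2 entries, a list of its own where there are three numbers: the shift along the tool's x, y, z normalised to -1 to 1, where 1 is 3 cm, then the turn about the tool's z normalised to -1 to 1, where 1 is 8 degrees. A call has 1 to 12 rows; each row shifts and turns the commanded pose from where the row before left it, along the tool's axes as they then stand; what a row does not reach is not made up. A row lasts 1/8 s, in which the tool goes at most 62.5 mm and 10.7 degrees, less where a joint would pass 70% of its speed; a pose out of reach is approached as far as the arm can. A call with a number of a shift or a turn outside -1 to 1 is refused whole. A call with a gripper value outside its range is refused whole. OPENING is the opening, from 0 (shut) to 1 (fully open), set as the call begins (- or left out, the last holds). The fingers move at their own pace and stop on an object; FORCE is the grip in N (left out, the last holds). Time passes only in rows, so rows that do not move let the fingers close. It gives the time, the measured TCP pose, the force, the opening and the grip force at its end, in the units of the state.
- sensors.read_state(): the state, without advancing time (a new reading comes with each control period).
- vision.camera(name): name is "scene" or "side" or "wrist"; returns the picture (400x640x3 uint8, red, green, blue); there is no depth.
- vision.camera_model(name): a dict with "vertical_fov" (degrees; the focal length in pixels is half the picture's height over the tangent of half this angle, whatever the lens; pixels are square), "cx", "cy" (the principal point, pixels), "camera_from_world" (4x4, takes a point from world to camera coordinates); the wrist camera has in their place "hand_eye" (4x4, takes a point from camera to tool coordinates, whose origin is the TCP and whose axes are the flange's). Camera axes: x right, y down, z forward; pixel columns grow to the right and rows downward; lengths in m; the calibration is good to about 2 mm. The wrist camera is an equidistant fisheye: a pixel r from the principal point sees the ray r / f radians off the axis. A picture is of the moment at which its call begins: read the wrist's pose just before it. camera_model takes no time and is no camera call.
- r.close_job(): hands the job in; it is judged then, once.
The state is a dict: "time": time; "joint_positions": joint angles; "joint_vel": joint speeds; "joint_torque": joint torques, N m; "ee_pos": TCP position; "eef_rot": TCP orientation; "ft_force": force on the tool from outside, world axes, zero at the start; "torque": the same for the moment, N m; "width": finger opening in m; "grip_force": force on a finger pad.
Only numpy, scipy, OpenCV 4.12 (cv2) and the standard library are available. Lean on these libraries where they do the work, as an engineer would, in place of code of your own. Each camera call takes 0.05 s, during which the arm holds its last target. There are 200 camera calls.

## Working session

There is one attempt and no reset: what is moved stays moved. The work goes in short steps, Python scripts to look and compute and a shell command to move; the robot and the scene stay as the last step left them, time stands still between calls to the robot, and variables do not carry over. Pictures are saved under pics/ and viewed, at most 10 in all, crops included, and the job is handed in when it is done.

```bash
ls; mkdir -p pics
cat > h.py <<'E'
import numpy as np,cv2
from bench import sensors,vision,r
from scipy.spatial.transform import Rotation as R
def grab(n,f):
    s=sensors.read_state(); im=vision.camera(n); cv2.imwrite('pics/'+f,im[:,:,::-1]); return s,im
def foc(m): return 200/np.tan(np.radians(m['vertical_fov'])/2)
def ray(n,uv,s=None):
    m=vision.camera_model(n); f=foc(m); d=np.array([uv[0]-m['cx'],uv[1]-m['cy']],float)
    if n=='wrist':
        rr=np.hypot(*d); th=rr/f; c=np.r_[d/max(rr,1e-9)*np.sin(th),np.cos(th)]
        H=np.array(m['hand_eye']); Q=R.from_quat(s['eef_rot']).as_matrix()
        return Q@H[:3,3]+np.array(s['ee_pos']),Q@H[:3,:3]@c
    T=np.array(m['camera_from_world']); A=T[:3,:3]
    return -A.T@T[:3,3],A.T@np.r_[d/f,1]
def onz(n,uv,z,s=None):
    o,d=ray(n,uv,s); return o+d*(z-o[2])/d[2]
def proj(n,p,s=None):
    m=vision.camera_model(n); f=foc(m)
    if n=='wrist':
        H=np.array(m['hand_eye']); Q=R.from_quat(s['eef_rot']).as_matrix()
        c=H[:3,:3].T@(Q.T@(np.array(p)-s['ee_pos'])-H[:3,3]); a=np.arctan2(np.hypot(c[0],c[1]),c[2])
        return np.array([m['cx'],m['cy']])+f*a*c[:2]/np.hypot(c[0],c[1])
    T=np.array(m['camera_from_world']); c=T[:3,:3]@p+T[:3,3]; return np.array([m['cx'],m['cy']])+f*c[:2]/c[2]
E
python3 - <<'E'
from h import *
s,a=grab('scene','a.png'); grab('side','b.png'); grab('wrist','c.png'); print(s)
for n in('scene','side','wrist'):print(vision.camera_model(n))
E
```

```text
pics
{'time': 0.0, 'joint_positions': array([-1.23562558,  0.33287951, -0.0647144 ,  1.46094182,  0.02162389,
        1.34988633, -0.08853311]), 'joint_vel': array([ 0.0013167 , -0.00035573, -0.0011253 , -0.0011627 ,  0.00154209,
        0.0002406 , -0.00102691]), 'joint_torque': array([ 7.89644637e-04, -6.23260403e+01,  2.52320326e-02, -3.89883578e+01,
       -6.11749711e-02,  3.99987772e-02,  2.06921945e-04]), 'ee_pos': array([0.21873734, 0.58506362, 0.22174897]), 'eef_rot': array([ 1.77929474e-01,  9.84042986e-01, -7.04182138e-04, -8.47264828e-05]), 'ft_force': array([ 0.62996168, -0.11336267,  0.71384494]), 'torque': array([ 0.03296658,  0.00818395, -0.00796482]), 'grip_force': 0.0, 'width': 0.08699638195280315}
{'vertical_fov': 45.85861165203347, 'cx': 316.2228680412657, 'cy': 192.88817937922784, 'camera_from_world': array([[ 0.8395693 ,  0.54302906,  0.01558288, -0.44878439],
       [ 0.45246549, -0.68309931, -0.57328031, -0.25599701],
       [-0.30066321,  0.48835926, -0.81921112,  1.3614232 ],
       [ 0.        ,  0.        ,  0.        ,  1.        ]])}
{'vertical_fov': 46.575293931431, 'cx': 328.5260744443272, 'cy': 197.7069498253993, 'camera_from_world': array([[ 0.79719791, -0.6033797 ,  0.02020957, -0.4842695 ],
       [-0.34294808, -0.48015209, -0.80736645,  0.22259199],
       [ 0.4968522 ,  0.63670001, -0.58970415,  0.97415189],
       [ 0.        ,  0.        ,  0.        ,  1.        ]])}
{'vertical_fov': 65.70646984690485, 'cx': 313.54360911829656, 'cy': 201.4346340137219, 'hand_eye': array([[-2.81811658e-04, -9.54517563e-01, -2.98154561e-01,
         8.25663761e-02],
       [ 9.99999498e-01,  1.75549243e-05, -1.00138666e-03,
        -4.31716824e-05],
       [ 9.61075238e-04, -2.98154693e-01,  9.54517080e-01,
        -1.63561999e-01],
       [ 0.00000000e+00,  0.00000000e+00,  0.00000000e+00,
         1.00000000e+00]])}
```

View pics/a.png

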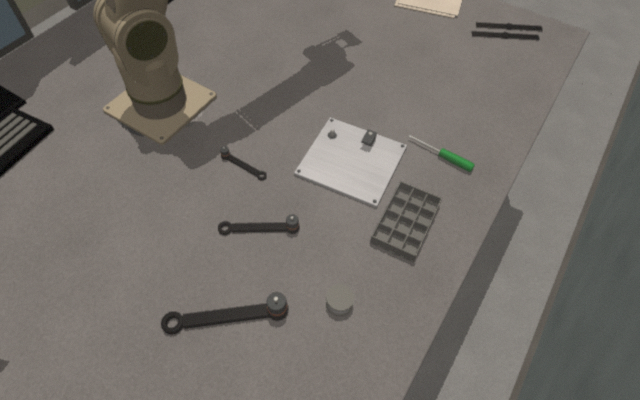

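View pics/b.png

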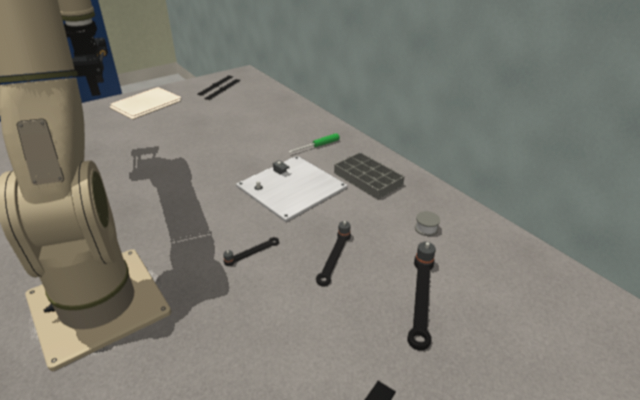

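Candidates in the scene picture, eye to motor: small (263,176)–(225,152), middle (224,228)–(293,222), large (172,322)–(277,304). The middle one fits the description. The pin is at (332,134), the stop at (369,137), and the plate corners are at about (331,119), (406,145), (376,204) and (296,173). I'll check sizes and refine.

Run:
```python
from h import *
for n,e,m in(('small',(263,176),(225,152)),('mid',(224,228),(293,222)),('big',(172,322),(277,304))):
    a=onz('scene',e,.006);b=onz('scene',m,.03);print(n,a,b,np.linalg.norm((a-b)[:2]))
e=onz('side',(323,280),.006);m=onz('side',(344,230),.026);print('side',e,m)
def tri(u,v):
    o,d=ray('scene',u);p,q=ray('side',v);A=np.c_[d,-q];t=np.linalg.lstsq(A,p-o,rcond=None)[0];return (o+d*t[0]+p+q*t[1])/2
print('tri eye',tri((224,228),(323,280)))
for u in((331,119),(406,145),(376,204),(296,173)):print(onz('scene',u,.012))
# plate mask corners
for n in('scene','side'):
    im=cv2.imread(f'pics/{"a" if n=="scene" else "b"}.png');hs=cv2.cvtColor(im,cv2.COLOR_BGR2HSV)
    k=((hs[...,2]>150)&(hs[...,1]<40)).astype('uint8')
    k=cv2.morphologyEx(k,cv2.MORPH_CLOSE,np.ones((5,5)))
    cs,_=cv2.findContours(k,0,2)
    c=[c for c in cs if cv2.pointPolygonTest(c,((350,170) if n=='scene' else (300,195)),False)>0]
    if c:
        q=cv2.approxPolyDP(cv2.convexHull(c[0]),8,True)[:,0];print(n,q.tolist());print(np.array([onz(n,x,.012) for x in q]).round(4))
a=cv2.imread('pics/a.png')[60:260,190:470];cv2.imwrite('pics/d.png',cv2.resize(a,(784,560),interpolation=2))
```

```text
small [ 0.40374544 -0.04903032  0.006     ] [ 0.28787926 -0.05431978  0.03      ] 0.11598685283363637
mid [ 0.41895812 -0.22416746  0.006     ] [ 0.55476481 -0.13212633  0.03      ] 0.1640579975551533
big [ 0.47359199 -0.46139101  0.006     ] [ 0.64064776 -0.31613177  0.03      ] 0.2213772285106961
side [ 0.41959359 -0.22763522  0.006     ] [ 0.54982871 -0.13841011  0.026     ]
tri eye [ 0.41967173 -0.22565572  0.00580877]
[0.44585959 0.21282494 0.012     ]
[0.66421155 0.24356179 0.012     ]
[0.6886683  0.03141874 0.012     ]
[0.47136706 0.00195403 0.012     ]
scene [[330, 117], [406, 145], [377, 204], [295, 172]]
[[0.4395 0.2178 0.012 ]
 [0.6642 0.2436 0.012 ]
 [0.6907 0.0328 0.012 ]
 [0.4674 0.0032 0.012 ]]
side [[235, 183], [255, 146], [285, 138], [311, 143], [359, 204], [285, 219]]
[[ 0.4379  0.2179  0.012 ]
 [ 0.5896  0.3687  0.012 ]
 [ 0.697   0.358   0.012 ]
 [ 0.7482  0.2812  0.012 ]
 [ 0.6616 -0.0645  0.012 ]
 [ 0.4646 -0.0026  0.012 ]]
```

View pics/d.png

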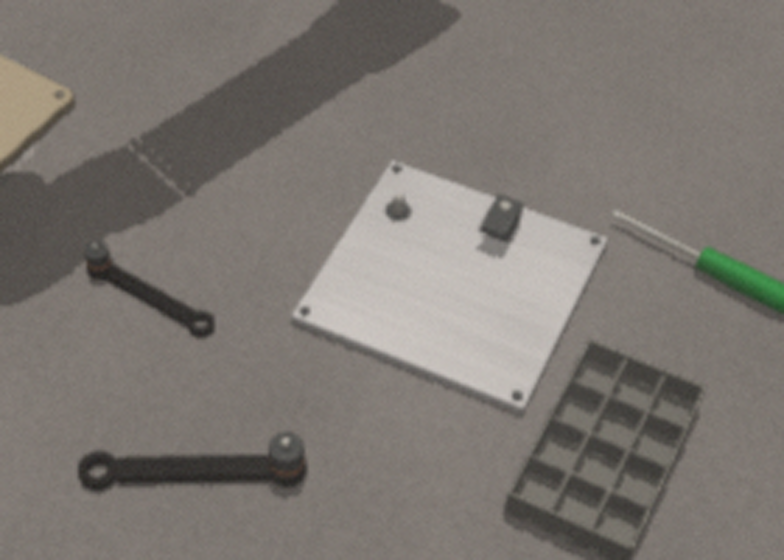

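The crop confirms it: the middle arm (eye (97,470), motor (286,450)) measures about 161 mm eye to motor, while the others are 116 and 221 mm. Jig yaw is about 7.5°. I'll move over the jig first for a closer look on the way.

```bash
python3 -m crank '[[[-1,-0.6,0],0],[[-1,-0.6,0],0],[[-1,-0.6,0],0],[[-1,-0.6,0],0],[[-1,-0.6,0],0],[[-1,-0.6,0],0],[[-1,-0.6,0],0],[[-1,-0.6,0],0],[[-1,-0.6,0],0],[[-1,-0.6,0],0],[[-0.8,-0.6,0],0],[[0,0,0],0]]' 1 30
python3 - <<'E'
from h import *
s,_=grab('wrist','w1.png'); import json; json.dump({k:s[k].tolist() for k in('ee_pos','eef_rot','joint_positions')},open('w1.json','w'));print(s['ee_pos'],s['joint_positions'])
print(proj('wrist',[.4835,.1613,.012],s))
E
```

```text
time: 1.65
ee_pos: [0.4544, 0.2841, 0.2224]
eef_rot: [0.18, 0.984, -0.0, 0.0]
ft_force: [-0.5, 0.7, 1.7]
width: 0.087
grip_force: 0.0
[0.45436283 0.28408742 0.22244699] [-0.80371576  0.13191902  0.17480122  1.70756907 -0.0229672   1.30438518
  0.58439715]
[235.52768458 227.47417246]
```

View pics/w1.png

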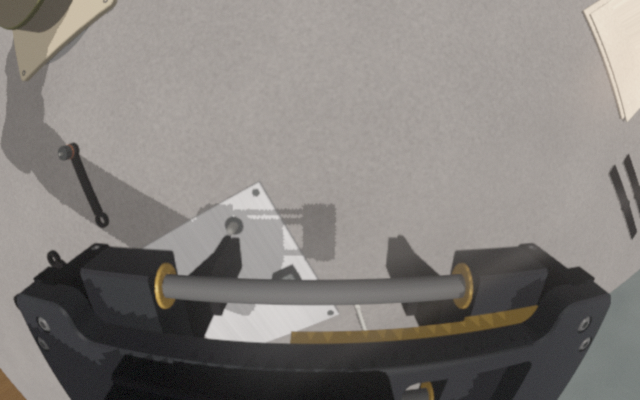

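The wrist view shows the jig corner at (257,184), another corner at (337,312), and the pin at about (234,224).

Run:
```python
from h import *
import json; s=json.load(open('w1.json'))
a=onz('wrist',(257,182),.012,s);b=onz('wrist',(338,313),.012,s);print(a,b,np.linalg.norm(b-a),np.degrees(np.arctan2(*(b-a)[1::-1])))
u=(b-a)/np.linalg.norm(b-a);v=np.array([-u[1],u[0],0]);print('pin',a+.035*u-.06*v)
im=cv2.imread('pics/w1.png');cv2.imwrite('pics/e.png',np.hstack([cv2.resize(im[170:270,190:290],(400,400),interpolation=2),cv2.resize(cv2.imread('pics/a.png')[110:160,310:360],(400,400),interpolation=2)]))
print('mid eye,motor in a:');
```

```text
[0.43722495 0.21401307 0.012     ] [0.66363665 0.24348911 0.012     ] 0.22832234343498595 7.417493631214956
pin [0.47967797 0.15903361 0.012     ]
mid eye,motor in a:
```

View pics/e.png

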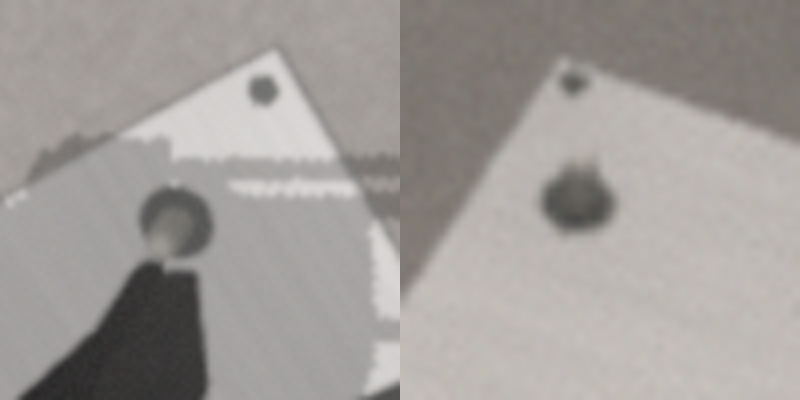

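The crop shows a dark washer round the pin's foot, centred at wrist (234,225.5) and scene (332.2,135.2).

Run:
```python
from h import *
import json; s=json.load(open('w1.json'))
print(onz('wrist',(234,225.5),.0125,s),onz('scene',(331.8,134.8),.0125))
# next leg in tool units to above the bar
s=sensors.read_state();Q=R.from_quat(s['eef_rot']).as_matrix()
print(Q.T@(np.array([.50,-.17,.2])-s['ee_pos'])/.03)
```

```text
[0.48007421 0.16075151 0.0125    ] [0.47904057 0.16353714 0.0125    ]
[ -6.80527674 -13.67299035   0.74757764]
```

```bash
python3 -m crank '[[[-0.4,-1,0],0],[[-0.4,-1,0],0],[[-0.4,-1,0],0],[[-0.4,-1,0],0],[[-0.4,-1,0],0],[[-0.4,-1,0],0],[[-0.4,-1,0],0],[[-0.4,-1,0],0],[[-0.4,-1,0],0],[[-0.4,-1,0],0],[[-0.4,-1,0],0],[[-0.4,-1,0],0]]' && python3 -m crank '[[[-0.4,-1,0],0],[[-0.4,-1,0],0],[[-0.3,-1,0],0],[[0,0,0],1],[[0,0,0],1],[[0,0,0],1],[[0,0,0],1],[[0,0,0],1],[[0,0,0],1],[[0,0,0],1],[[0,0,0],1],[[0,0,0],1]]' && python3 -m crank '[[[0,0,0],1],[[0,0,0],1],[[0,0,0],1],[[0,0,0],1],[[0,0,0],1],[[0,0,0],1],[[0,0,0],0.6],[[0,0,0],0]]'
python3 - <<'E'
from h import *
s,_=grab('wrist','w2.png'); import json; json.dump({k:s[k].tolist() for k in('ee_pos','eef_rot','joint_positions')},open('w2.json','w'));print(s['joint_positions'])
print(proj('wrist',[.4195,-.2255,.006],s),proj('wrist',[.552,-.135,.03],s))
E
```

```text
time: 3.2
ee_pos: [0.462, -0.1008, 0.2225]
eef_rot: [0.177, 0.984, 0.0, 0.0]
ft_force: [0.4, 0.4, -0.0]
width: 0.0868
grip_force: 0.0
time: 4.7
ee_pos: [0.4617, -0.1956, 0.2224]
eef_rot: [0.723, 0.691, 0.0, -0.0]
ft_force: [0.3, -0.6, -1.2]
width: 0.087
grip_force: 0.0
time: 5.7
ee_pos: [0.4616, -0.1958, 0.2224]
eef_rot: [0.954, 0.299, 0.0, -0.0]
ft_force: [-0.9, 0.0, -0.4]
width: 0.0866
grip_force: 0.0
[-0.38259217  0.04293748  0.72208842  1.81300577 -0.02978767  1.29665934
 -0.61570622]
[313.82449854 212.25096879] [315.08719041  84.20211135]
```

View pics/w2.png

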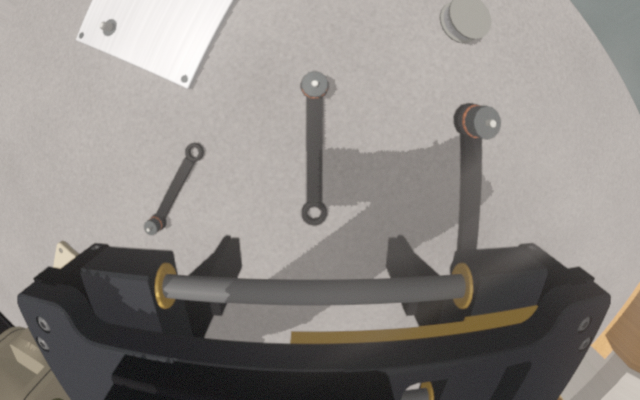

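The wrist view confirms it: eye at (314,212) and motor at (315,84), both where predicted, with the bar aligned to tool x.

Run:
```python
from h import *
import json; s=json.load(open('w2.json'))
e=onz('wrist',(314,211.5),.012,s);m=onz('wrist',(314.5,85),.041,s);d=m-e;d[2]=0
print(e,m,np.linalg.norm(d),np.degrees(np.arctan2(d[1],d[0])))
u=d/np.linalg.norm(d);b=e+.1*u;b[2]=.003;Q=R.from_quat(s['eef_rot']).as_matrix();print(b,Q.T@(b-s['ee_pos'])/.03)
```

```text
[ 0.42218725 -0.22389254  0.012     ] [ 0.55017933 -0.13541283  0.041     ] 0.15559765746673027 34.65573503244831
[ 0.50444561 -0.16702812  0.003     ] [1.71898538 0.0300226  7.31445079]
```

```bash
python3 -m crank '[[[0.8,0,1],0],[[0.85,0,1],0],[[0,0,1],0],[[0,0,1],0],[[0,0,1],0],[[0,0,1],0],[[0,0,0.7],0],[[0,0,0.4],0],[[0,0,0.2],0],[[0,0,0],0]]' && python3 -m crank '[[[0,0,0],0],[[0,0,0],0],[[0,0,0],0],[[0,0,0],0],[[0,0,0],0]]' 0 40
```

```text
time: 7.0
ee_pos: [0.5021, -0.1687, 0.0037]
eef_rot: [0.954, 0.298, 0.0, 0.0]
ft_force: [0.0, -0.3, -0.1]
width: 0.0872
grip_force: 0.0
time: 7.62
ee_pos: [0.5019, -0.1688, 0.0035]
eef_rot: [0.955, 0.298, 0.0, -0.0]
ft_force: [0.5, -0.2, 0.4]
width: 0.0445
grip_force: 0.0
```

```bash
python3 -m crank '[[[0,0,0],0],[[0,0,0],0],[[0,0,0],0],[[0,0,0],0],[[0,0,0],0]]' && python3 -m crank '[[[0,0,-0.3],0],[[0,0,-0.7],0],[[0,0,-1],0],[[0,0,-1],0],[[0,0,-0.7],0],[[0,0,-0.3],0],[[0,0,0],0]]'
python3 - <<'E'
from h import *
s,_=grab('wrist','w3.png'); import json; json.dump({k:s[k].tolist() for k in('ee_pos','eef_rot','joint_positions')},open('w3.json','w'))
p=np.array([.480,.160]);a=np.radians(7.4-46);t=np.r_[p+.1*np.array([np.cos(a),np.sin(a)]),s['ee_pos'][2]]
Q=R.from_quat(s['eef_rot']).as_matrix();print(t,Q.T@(t-s['ee_pos'])/.03,s['joint_positions'])
grab('scene','s3.png');grab('side','b3.png')
E
```

```text
time: 8.25
ee_pos: [0.5019, -0.1688, 0.0035]
eef_rot: [0.954, 0.298, 0.0, -0.0]
ft_force: [-0.3, -0.5, -0.3]
width: 0.0194
grip_force: 40.0
time: 9.12
ee_pos: [0.502, -0.1687, 0.1237]
eef_rot: [0.954, 0.298, 0.0, -0.0]
ft_force: [0.3, -0.0, -1.6]
width: 0.0195
grip_force: 40.0
[0.55815205 0.09761204 0.12372227] [ 6.59251563e+00 -6.23316451e+00  3.74742771e-03] [-0.37965304  0.23389687  0.70263241  1.86808595 -0.1694849   1.09894763
 -0.57813843]
```

View pics/w3.png

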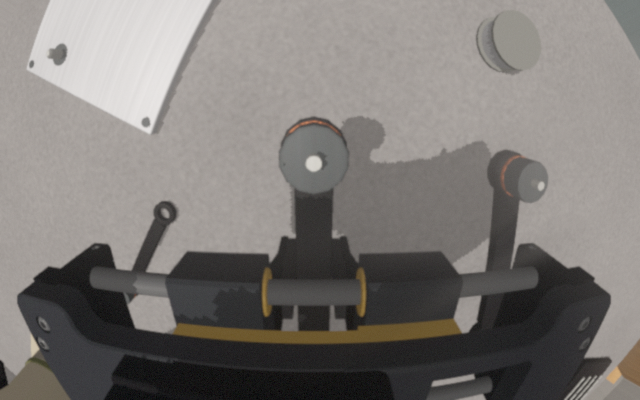

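The arm is held level, with its motor at (313,157) in the wrist view. I'll carry it over the jig.

```bash
python3 -m crank '[[[0.5,-0.5,0],0],[[0.9,-0.9,0],0],[[1,-0.9,0],0],[[1,-0.9,0],0],[[1,-0.9,0],0],[[1,-0.9,0],0],[[0.7,-0.7,0],0],[[0.5,-0.5,0],0]]' && python3 -m crank '[[[0,0,0],0.5],[[0,0,0],1],[[0,0,0],1],[[0,0,0],1],[[0,0,0],1],[[0,0,0],1],[[0,0,0],1],[[0,0,0],1],[[0,0,0],1],[[0,0,0],0.7],[[0,0,0],0],[[0,0,0],0]]'
python3 - <<'E'
from h import *
import json; s=json.load(open('w3.json'))
Q=R.from_quat(s['eef_rot']).as_matrix()
z0=s['ee_pos'][2]-.0035
for uv,h in(((313.5,157),.040),((314.5,162.5),.048)):print('motor in tool',Q.T@(onz('wrist',uv,z0+h,s)-s['ee_pos']))
s,_=grab('scene','s4.png');grab('side','b4.png');s=sensors.read_state()
print(s['joint_positions'])
Q=R.from_quat(s['eef_rot']).as_matrix();print('xyaw',np.degrees(np.arctan2(Q[1,0],Q[0,0])))
c=Q@np.array([-.1,0,0])+s['ee_pos'];c[2]+=.0025;print(c,proj('scene',c),proj('side',c))
a=cv2.imread('pics/s4.png');u,v=proj('scene',c).astype(int);b=cv2.imread('pics/b4.png');x,y=proj('side',c).astype(int);print(u,v,x,y)
cv2.imwrite('pics/e4.png',np.hstack([cv2.resize(a[v-60:v+60,u-40:u+40],(400,600),interpolation=2),cv2.resize(b[y-60:y+60,x-40:x+40],(400,600),interpolation=2)]))
E
```

```text
time: 10.28
ee_pos: [0.5585, 0.0982, 0.1226]
eef_rot: [0.954, 0.299, -0.001, 0.0]
ft_force: [-0.9, -0.0, -1.7]
width: 0.0193
grip_force: 40.0
time: 11.78
ee_pos: [0.5587, 0.0966, 0.1233]
eef_rot: [0.943, -0.332, -0.0, 0.0]
ft_force: [-0.8, -0.6, -2.5]
width: 0.0194
grip_force: 40.0
motor in tool [ 0.061527    0.00024142 -0.03645591]
motor in tool [ 0.06062689  0.00062569 -0.0444565 ]
[-0.88629469  0.34614438  0.76641952  1.77417122 -0.26356692  1.12716093
 -2.28356205]
xyaw -38.83190458423563
[0.48087253 0.1593759  0.12595408] [333.46405817 105.79105916] [255.64222187 152.54714758]
333 105 255 152
```

View pics/e4.png

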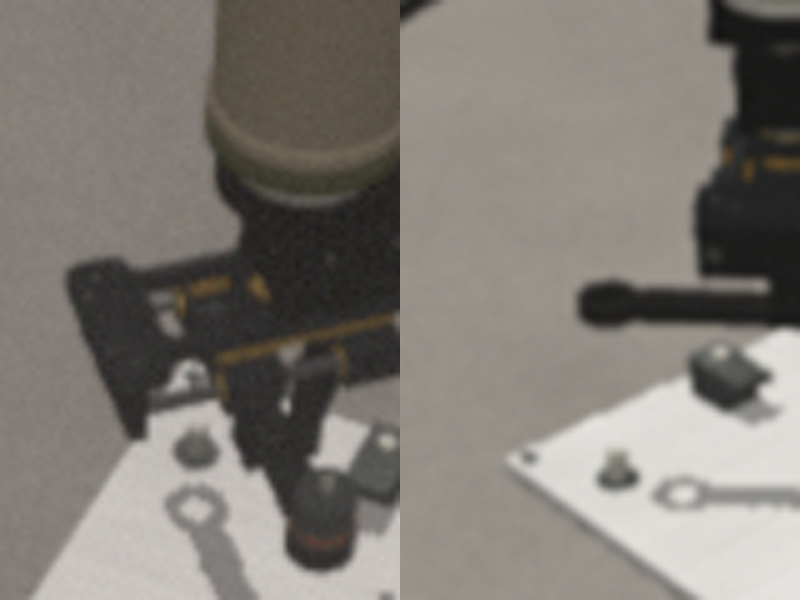

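The eye sits at side (256.4,152.6), 1 px from where it was predicted. The pin washer is at side (258.6,186.8).

Run:
```python
from h import *
import json; s=sensors.read_state()
def tri(u,v):
    o,d=ray('scene',u);p,q=ray('side',v);A=np.c_[d,-q];t=np.linalg.lstsq(A,p-o,rcond=None)[0];return (o+d*t[0]+p+q*t[1])/2
print('pin side',onz('side',(258.6,186.8),.0125),'scene',onz('scene',(332,135),.0125),'tri',tri((332,135),(258.6,186.8)))
print('eye side',onz('side',(256.4,152.6),.126))
# washer centroid in both earlier views by threshold
for f,n,c in(('a.png','scene',(332,135)),('b.png','side',(258,187)),('w1.png','wrist',(234,225))):
    g=cv2.imread('pics/'+f,0)[c[1]-8:c[1]+9,c[0]-8:c[0]+9]; print(f);
    if n!='wrist':
        k=(g<(np.median(g)-35)).astype('uint8');y,x=np.nonzero(k);print(c[0]-8+(x.min()+x.max())/2,c[1]-8+(y.min()+y.max())/2,x.mean()+c[0]-8,y.mean()+c[1]-8,len(x))
```

```text
pin side [0.48251172 0.16195653 0.0125    ] scene [0.47987707 0.1632215  0.0125    ] tri [0.48126586 0.16061585 0.01453456]
eye side [0.48234262 0.15790814 0.126     ]
a.png
331.5 134.5 331.6885245901639 134.672131147541 61
b.png
256.0 188.5 257.59322033898303 186.64406779661016 59
w1.png
```

```bash
python3 -m crank '[[[-0.04,-0.05,0.4],0],[[0,0,0.8],0],[[0,0,0.8],0],[[0,0,0.5],0],[[0,0,0.1],0],[[0,0,0],0]]'
python3 - <<'E'
from h import *
s,_=grab('scene','s5.png');grab('side','b5.png')
Q=R.from_quat(s['eef_rot']).as_matrix()
c=Q@np.array([-.1,0,0])+s['ee_pos'];c[2]+=.0025;print(c)
a=cv2.imread('pics/s5.png');u,v=proj('scene',c).astype(int);b=cv2.imread('pics/b5.png');x,y=proj('side',c).astype(int);print(proj('scene',c),proj('side',c))
cv2.imwrite('pics/e5.png',np.hstack([cv2.resize(a[v-30:v+30,u-20:u+20],(400,600),interpolation=2),cv2.resize(b[y-30:y+30,x-20:x+20],(400,600),interpolation=2)]))
E
```

```text
time: 12.62
ee_pos: [0.5591, 0.0987, 0.0459]
eef_rot: [0.943, -0.333, 0.0, -0.0]
ft_force: [0.1, 1.0, -0.9]
width: 0.019
grip_force: 40.0
[0.48127606 0.1615434  0.04833513]
[332.69364106 126.5265599 ] [257.40059121 176.39725321]
```

View pics/e5.png

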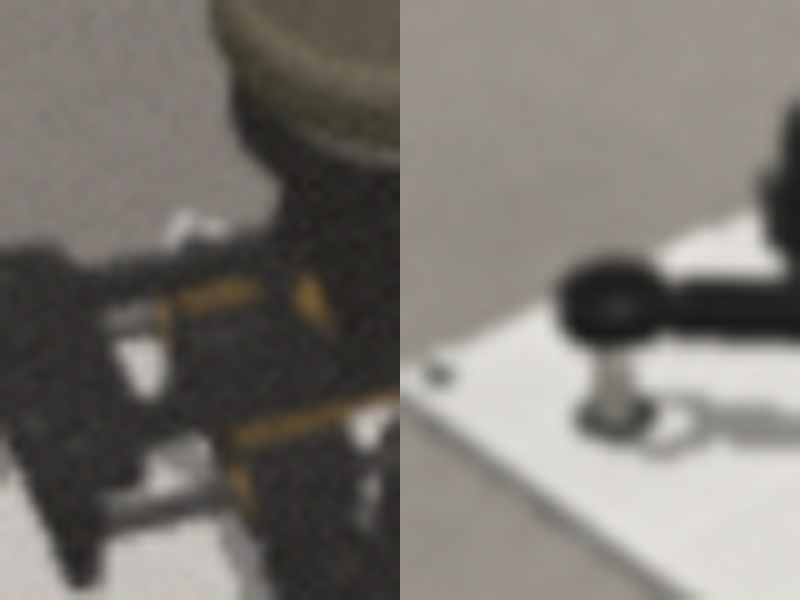

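The side view puts the eye at (258.0,176.2), and the washer under it at (258.8,187.2).

Run:
```python
from h import *
print(onz('side',(258,176.2),.0483),onz('side',(258.8,187.2),.0125))
for p in([.4805,.161,.0125],[.4805,.161,.033]):print(proj('side',np.array(p)),proj('scene',np.array(p)))
```

```text
[0.48314736 0.16149279 0.0483    ] [0.48197213 0.15992032 0.0125    ]
[258.14931761 187.19483434] [331.76425896 135.6045689 ]
[257.64136979 181.1622547 ] [332.08906557 130.46610993]
```

```bash
python3 -m crank '[[[0,0.05,0.2],0],[[0,0,0.15],0],[[0,0,0.1],0],[[0,0,0.05],0],[[0,0,0],0]]'
```

```text
time: 13.35
ee_pos: [0.5579, 0.0976, 0.0304]
eef_rot: [0.943, -0.333, -0.0, 0.0]
ft_force: [-0.3, -0.4, -2.3]
width: 0.0196
grip_force: 40.0
```

Bar bottom is at about 27 mm, below the pin top, with no contact force, so the pin is in the eye. Lowering on.

```bash
python3 -m crank '[[[0,0,0.2],0],[[0,0,0.15],0],[[0,0,0.08],0],[[0,0,0.04],0],[[0,0,0],0]]'
```

```text
time: 13.98
ee_pos: [0.5579, 0.0976, 0.0164]
eef_rot: [0.943, -0.333, -0.0, -0.0]
ft_force: [0.0, -0.1, -2.2]
width: 0.0194
grip_force: 40.0
```

```bash
python3 -m crank '[[[0,0,0.03],0],[[0,0,0],0]]' && python3 -m crank '[[[0,0,0],0],[[0,0,0],0],[[0,0,0],0],[[0,0,0],0],[[0,0,0],0],[[0,0,0],0]]' 0.65
python3 - <<'E'
from h import *
s,_=grab('wrist','w6.png');grab('side','b6.png')
Q=R.from_quat(s['eef_rot']).as_matrix()
import json; json.dump({k:s[k].tolist() for k in('ee_pos','eef_rot','joint_positions')},open('w6.json','w'))
b=cv2.imread('pics/b6.png')[130:250,210:370];a=cv2.imread('pics/w6.png')
cv2.imwrite('pics/e6.png',np.hstack([cv2.resize(b,(400,300),interpolation=2),cv2.resize(a[0:300,120:520],(400,300))]))
E
```

```text
time: 14.22
ee_pos: [0.5579, 0.0977, 0.0156]
eef_rot: [0.943, -0.333, 0.0, -0.0]
ft_force: [-0.4, 0.1, -2.0]
width: 0.0192
grip_force: 40.0
time: 14.98
ee_pos: [0.5579, 0.0976, 0.0155]
eef_rot: [0.943, -0.333, -0.0, -0.0]
ft_force: [0.6, 0.4, -0.5]
width: 0.0564
grip_force: 0.0
```

View pics/e6.png

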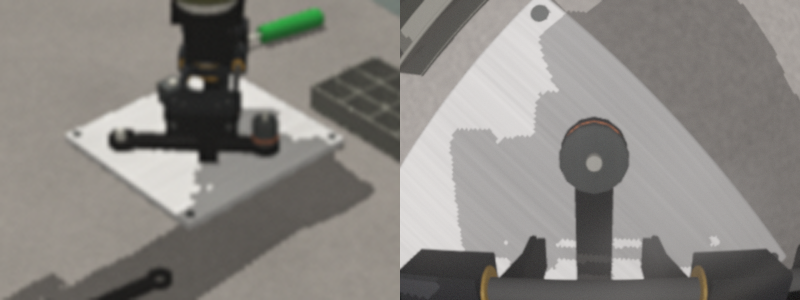

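The bar lies flat with its eye over the pin, and the motor end is out on the open plate, released. Next I'll raise a little, slide out to the motor and grip it.

```bash
python3 -m crank '[[[0,0,-0.25],0],[[0,0,-0.2],0],[[0.4,0,0],0],[[0.7,0,0],0],[[0.6,0,0],0],[[0.3,0,0],0],[[0,0,0],0],[[0,0,0],0]]' && python3 -m crank '[[[0,0,0],0],[[0,0,0],0],[[0,0,0],0],[[0,0,0],0],[[0,0,0],0],[[0,0,0],0]]' 0 25
python3 - <<'E'
from h import *
s=sensors.read_state();Q=R.from_quat(s['eef_rot']).as_matrix();d=s['ee_pos'][:2]-np.array([.4803,.161])
print(np.hypot(*d),np.degrees(np.arctan2(d[1],d[0])),np.degrees(np.arctan2(Q[1,0],Q[0,0])),s['joint_positions'])
E
```

```text
time: 16.08
ee_pos: [0.6042, 0.0604, 0.0288]
eef_rot: [0.943, -0.333, -0.0, -0.0]
ft_force: [-0.4, 0.6, 0.8]
width: 0.0565
grip_force: 0.0
time: 16.82
ee_pos: [0.6045, 0.06, 0.0291]
eef_rot: [0.943, -0.333, -0.0, -0.0]
ft_force: [-1.0, 0.8, 1.4]
width: 0.0292
grip_force: 25.0
0.16006380548024784 -39.10236097673143 -38.8954978356085 [-0.70604097  0.55682771  0.68664832  1.73593341 -0.41059308  0.99728112
 -2.11573968]
```

Gripped at the motor: radius 160 mm from the pin, yaw −39°. Swinging anticlockwise in 4° steps.

```bash
python3 -m crank '[[[-0.006,-0.186,0],-0.25],[[-0.013,-0.372,0],-0.5],[[-0.013,-0.372,0],-0.5],[[-0.013,-0.372,0],-0.5],[[-0.013,-0.372,0],-0.5],[[-0.013,-0.372,0],-0.5],[[-0.013,-0.372,0],-0.5],[[-0.013,-0.372,0],-0.5],[[-0.013,-0.372,0],-0.5],[[-0.013,-0.372,0],-0.5],[[-0.006,-0.186,0],-0.25],[[0,0,0],0]]'
cat > st.py <<'E'
from h import *
s=sensors.read_state();Q=R.from_quat(s['eef_rot']).as_matrix();d=s['ee_pos'][:2]-np.array([.4803,.161])
print(np.hypot(*d),np.degrees(np.arctan2(d[1],d[0])),np.degrees(np.arctan2(Q[1,0],Q[0,0])),'tool force',Q.T@s['ft_force'],s['torque'])
E
python3 st.py
```

```text
time: 18.32
ee_pos: [0.6401, 0.1642, 0.0291]
eef_rot: [1.0, 0.01, 0.0, -0.0]
ft_force: [0.2, 0.4, 0.0]
width: 0.0294
grip_force: 25.0
0.15985249818680133 1.1398384717288976 1.1347883026884031 tool force [ 0.22050201 -0.44017152 -0.01250805] [0.14753607 0.00655591 0.03199092]
```

```bash
python3 -m crank '[[[-0.003,-0.14,0],-0.19],[[-0.003,-0.14,0],-0.19],[[-0.003,-0.14,0],-0.19],[[0,-0.06,0],-0.08],[[0,0,0],0],[[0,0,0],0]]'; python3 st.py
```

```text
time: 19.08
ee_pos: [0.6388, 0.1782, 0.0291]
eef_rot: [0.998, 0.055, 0.0, -0.0]
ft_force: [0.5, -0.6, 2.6]
width: 0.0297
grip_force: 25.0
0.15946036234736233 6.2078037183110775 6.30487946524475 tool force [ 0.45311117  0.69412853 -2.56142995] [-0.24500872  0.11301508  0.06411176]
```

```bash
for i in 1; do python3 -m crank '[[[0,-0.04,0],-0.05],[[0,-0.04,0],-0.05],[[0,0,0],0],[[0,0,0],0]]'; python3 st.py; done
```

```text
time: 19.58
ee_pos: [0.6386, 0.1801, 0.0291]
eef_rot: [0.998, 0.062, 0.0, 0.0]
ft_force: [0.5, -2.3, 2.1]
width: 0.0296
grip_force: 25.0
0.15948241739042557 6.87288320739439 7.0923569727216345 tool force [ 0.24616692  2.34981188 -2.12120835] [-0.75363775 -0.0333787   0.05407039]
```

```bash
python3 -m crank '[[[0,-0.04,0],-0.05],[[0,0,0],0],[[0,0,0],0]]'; python3 st.py
```

```text
time: 19.95
ee_pos: [0.6385, 0.1814, 0.0291]
eef_rot: [0.998, 0.065, 0.0, -0.0]
ft_force: [0.2, -2.8, 3.8]
width: 0.0291
grip_force: 25.0
0.15950505691981992 7.363816366619674 7.5029104466257825 tool force [-0.20153755  2.840315   -3.7503768 ] [-0.83479496  0.00453575  0.10492755]
```

```bash
python3 -m crank '[[[0,-0.04,0],-0.03],[[0,0,0],0],[[0,0,0],0]]'; python3 st.py
```

```text
time: 20.32
ee_pos: [0.6385, 0.1818, 0.0291]
eef_rot: [0.998, 0.067, 0.0, 0.0]
ft_force: [1.1, -5.4, 3.5]
width: 0.0291
grip_force: 25.0
0.15957030224874272 7.497213694059797 7.716563925555755 tool force [ 0.387906    5.47443475 -3.44951688] [-1.2820008  -0.04189302  0.20698971]
```

```bash
python3 -m crank '[[[0,-0.04,0],0],[[0,0,0],0],[[0,0,0],0]]'; python3 st.py
```

```text
time: 20.7
ee_pos: [0.6385, 0.182, 0.0291]
eef_rot: [0.998, 0.067, 0.0, 0.001]
ft_force: [1.8, -7.3, 2.6]
width: 0.0294
grip_force: 25.0
0.1595679984521433 7.58015526415584 7.691332705898954 tool force [ 0.79898316  7.46515704 -2.56570044] [-1.80466813 -0.10881071  0.25322787]
```

Contact is clear: the force rises while the TCP stops at (0.6385,0.182), and predicted home is (0.6387,0.1816). Releasing and lifting straight up.

```bash
python3 -m crank '[[[0,0.02,0],0],[[0,0,0],0],[[0,0,0],0],[[0,0,0],0],[[0,0,0],0]]' 0.6 && python3 -m crank '[[[0,0,-0.3],0],[[0,0,-0.6],0],[[0,0,-1],0],[[0,0,-1],0],[[0,0,-1],0],[[0,0,-0.6],0],[[-1,0,0],0],[[-1,0,0],0],[[-1,0,0],0],[[-1,0,0],0],[[0,0,0],0],[[0,0,0],0]]'
python3 - <<'E'
from h import *
s,im=grab('wrist','w7.png')
h=np.array([.6387,.1816]);u,v=proj('wrist',np.r_[h,.052],s);print(u,v,s['ee_pos'])
g=cv2.cvtColor(im,cv2.COLOR_RGB2HSV)
# shaft tip/motor disc: dark blob around the predicted place
x0,y0=int(u)-60,int(v)-60
cr=cv2.medianBlur(cv2.cvtColor(im,cv2.COLOR_RGB2GRAY)[max(y0,0):y0+120,x0:x0+120],3)
c=cv2.HoughCircles(cr,3,1.5,40,param1=100,param2=.6,minRadius=12,maxRadius=32)
for q in (c[0][:3] if c is not None else []):
    p=(q[0]+x0,q[1]+max(y0,0));m=onz('wrist',p,.052,s);d=m[:2]-[.4803,.161];print(p,q[2],m,np.hypot(*d),np.degrees(np.arctan2(d[1],d[0])))
E
```

```text
time: 21.32
ee_pos: [0.6381, 0.1834, 0.029]
eef_rot: [0.998, 0.068, -0.0, -0.0]
ft_force: [0.4, -0.2, 0.1]
width: 0.0522
grip_force: 0.0
time: 22.82
ee_pos: [0.5198, 0.1673, 0.1645]
eef_rot: [0.998, 0.068, 0.0, -0.0]
ft_force: [-0.0, -0.8, 0.1]
width: 0.0522
grip_force: 0.0
315.5271154829374 65.59576107509989 [0.51978254 0.16726177 0.16454641]
(np.float32(315.75), np.float32(67.25)) 17.7 [0.63723796 0.18120534 0.052     ] 0.1582333019132765 7.336318148711184
(np.float32(281.25), np.float32(97.25)) 24.45 [0.60677162 0.20764235 0.052     ] 0.1347982965425929 20.243820975409268
(np.float32(342.75), np.float32(98.75)) 22.8 [0.61264983 0.15391712 0.052     ] 0.1325392165857272 -3.0633377967679736
```

The motor rests at 158 mm and 7.34° from the pin, against a home angle of 7.4°. The robot is clear of everything, so I'm handing in.

```bash
python3 -c "
from bench import r
print(r.close_job())"
```

```text
the job is handed in; nothing more can be done
None
```

The middle-sized motor arm was laid over the pin, released, then swung under the lip until it met the stop, and the job was handed in at about 23 s; the final picture put the motor about 1.5 mm from its home position, but the bar-to-stop contact was judged by force, since the lip hides it.

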